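# Sweep the tested impact bars into the scrap tray

### The arm

A 6-joint arm with a two-finger parallel gripper is mounted at the origin on a cart in front of the work surface, level with it; the furniture and walls round the work are solid. World frame = base frame: x ahead of the robot, y to its left, z up, the work surface at z = 0. Lengths are in m, angles in rad, forces in N, time in s.
With the tool pointing down it reaches from about 0.375 to 0.975 m from the base axis. Payload 3.8 kg.
Tool frame: the origin (TCP) lies at the very end of the fingers, on their centre line; the grasp point (between the pads) lies bot.grip_point_offset behind it (bot.grip_point_offset is the distance from the TCP to the grasp point, in m); z points along the fingers, y is the line along which they close (so a half turn about z gives the same grasp; the last joint's range is limited). The gripper opens to 85 mm and grips with 20 to 120 N. Pads are 22 mm wide; open, the fingers measure 114 mm over their backs; the gripper's body (76 mm by 85 mm) begins 54 mm behind the grasp point. The pads swing forward as they close: fully open they stand 13 mm farther back than shut.
Start: joints at [1.147, 0.264, 1.604, -0, 1.274, -0.037], TCP at [0.255, 0.625, 0.231] pointing down, gripper open.
Joint ranges: [-2.63, 2.63], [-0.94, 2.18], [0.31, 2.57], [-1.31, 4.45], [0, 2.66], [-2.55, 2.55]. Speed limits (rad/s): [2.57, 2.57, 3.14, 3.14, 3.14, 3.14].

### API

Orientations are given as a rotation vector (axis times angle).
In Python, from workcell import bot, vision gives the robot as it stands.
- The arm moves only by the tool play_rows, never from a script. Its argument "rows" is a list of rows, each an object of numbers: "dx", "dy", "dz": the shift along the tool's x, y, z as a fraction of full scale; "roll": the turn about the tool's z as a fraction of full scale; "fingers": the closure, from 0 (fully open) to 1 (shut). In form: [{"dx": .., "dy": .., "dz": .., "roll": .., "fingers": ..}, ...]. A call has 1 to 20 rows; each row shifts and turns the commanded pose from where the row before left it, along the tool's axes as they then stand; what a row does not reach is not made up. Full scale, the value 1, is 0.04 m for a shift and 4 degrees for a turn. A row lasts 1/12 s, in which the tool goes at most 41.7 mm and 7.16 degrees, less where a joint would pass 70% of its speed; a pose out of reach is approached as far as the arm can. A call with a number of a shift or a turn outside -1 to 1 is refused whole. A call with a gripper value outside its range is refused whole. The fingers move at their own pace and stop on an object; "grip_force" is the grip in N (left out, the last holds). Time passes only in rows, so rows that do not move let the fingers close. It gives the time, the measured TCP pose, the force and the opening at its end, in the units of the state.
- bot.read_state(): the state, without advancing time (a new reading comes with each control period).
- vision.read_camera(name): name is "scene" or "side" or "wrist"; returns a dict with "pixels" (400x640x3 uint8, red, green, blue), "depth" (400x640 float32, m along the optical axis (not along the pixel's ray), 0 where there is no reading), "fx", "fy", "cx", "cy" (pixels), "distortion" ([k1, k2, p1, p2, k3] as OpenCV has them; the pictures are not rectified), "R" (3x3) and "t" (3): a world point X has camera coordinates R X + t. Camera axes: x right, y down, z forward; pixel columns grow to the right and rows downward; lengths in m; the calibration is good to about 2 mm. A picture is of the moment at which its call begins.
- bot.finish_job(): hands the job in, once; it reports no verdict.
The state is a dict: "time": time; "q": joint angles; "joint_vel": joint speeds; "joint_torque": joint torques, N m; "tool_pos": TCP position; "tcp_rot": TCP orientation; "wrist_force": force on the tool from outside, world axes, zero at the start; "torque": the same for the moment, N m; "width": opening from 0.0 (shut) to 1.0 (fully open).
Only numpy, scipy, OpenCV 4.12 (cv2) and the standard library are available. Lean on these libraries where they do the work, as an engineer would, in place of code of your own. Each camera call takes 0.05 s, during which the arm holds its last target. There are 200 camera calls.

### The job

Sweep the three notched steel bars along the bench with the fingertips, through the open mouth of the low grey scrap tray, until all three lie completely inside it. Only push them: do not pick any bar up. Leave the specimen disc, the indenter and the round steel sample standing where they are.

Things in the scene. Friction and masses are not known exactly. Their poses are not given: they have to be found in the camera images.
- scrap_tray: Low grey-painted sheet-metal tray, fixed to the bench: three walls 25 mm high (rim to 28), 3 mm thick (rim 5, mouth posts 6); the fourth side, the mouth, is open. Floor: thin sheet level with the bench, no step. Inside 170 mm wide, 115 deep. Wire handle behind the back wall. Origin: middle of the mouth edge, bench height. x: level, from the mouth into the tray (inside 0 to 115 mm); y: along the mouth (inside -85 to 85); z up.
- bar_a: Notched plain steel bar, 10 x 10 x 55 mm (long along its y axis), about 43 g, loose, one of three alike, lying on the bench in front of the tray's mouth within 30 degrees of parallel to its edge (nearest to the mouth; rows at least 60 mm apart). Origin: centre of its underside.
- bar_a_end1 (a point): Centre of the -y end face of bar_a, 27.5 mm from the bar's middle, 5 mm above the bench.
- bar_a_end2 (a point): Centre of the +y end face of bar_a, 27.5 mm from the bar's middle, 5 mm above the bench.
- bar_b: Notched plain steel bar, 10 x 10 x 55 mm (long along its y axis), about 43 g, loose, one of three alike, lying on the bench in front of the tray's mouth within 30 degrees of parallel to its edge (second from the mouth; rows at least 60 mm apart). Origin: centre of its underside.
- bar_b_end1 (a point): Centre of the -y end face of bar_b, 27.5 mm from the bar's middle, 5 mm above the bench.
- bar_b_end2 (a point): Centre of the +y end face of bar_b, 27.5 mm from the bar's middle, 5 mm above the bench.
- bar_c: Notched plain steel bar, 10 x 10 x 55 mm (long along its y axis), about 43 g, loose, one of three alike, lying on the bench in front of the tray's mouth within 30 degrees of parallel to its edge (farthest from the mouth; rows at least 60 mm apart). Origin: centre of its underside.
- bar_c_end1 (a point): Centre of the -y end face of bar_c, 27.5 mm from the bar's middle, 5 mm above the bench.
- bar_c_end2 (a point): Centre of the +y end face of bar_c, 27.5 mm from the bar's middle, 5 mm above the bench.
- specimen: Metal sample moulded in a dark round disc, 30 mm across, 19 mm high. Loose; stands on the bench beside the bars' way to the tray and is to be left alone. Origin: centre of its underside.
- indenter: Steel indenter standing on its shank with the point up, 19 mm across, 37 mm high. Loose; stands on the bench beside the bars' way to the tray and is to be left alone. Origin: centre of its underside.
- round_sample: Sawn round steel bar sample, upright, 27 mm across, 27 mm high. Loose; stands on the bench beside the bars' way to the tray and is to be left alone. Origin: centre of its underside.
Mind the look-alikes: they are no part of the job. What is shaped like the bar_a but pink is not meant.

How it is judged:
By the outcome, as a careful person would: the job done as asked, in the order asked, and still so for the second after the job is handed in, with the robot touching nothing.
It also fails if it takes over 72 s, if anything falls off the work surface, if the arm or the gripper's body presses on something with over 40 N, if the wrist force passes 120 N, or if a joint passes its speed limit or range.

## Working session

There is one attempt and no reset: what is moved stays moved. The work goes in short steps, Python scripts to look and compute and a tool call to move; the robot and the scene stay as the last step left them, time stands still between calls to the robot, and variables do not carry over. Pictures are saved under pics/ and viewed, on a budget of 10 in all, crops included, one or two more only if the job needs it, and the job is handed in when it is done.

Besides the shell and the picture viewer there is one more tool, called after "Request:" as a command line: name --argument value ..., lists and objects as JSON in quotes. play_rows: Moves the arm, as the interface text tells. Its arguments: {"type":"object","properties":{"rows":{"type":"array","items":{"type":"object","properties":{"dx":{"type":"number","minimum":-1,"maximum":1},"dy":{"type":"number","minimum":-1,"maximum":1},"dz":{"type":"number","minimum":-1,"maximum":1},"roll":{"type":"number","minimum":-1,"maximum":1},"fingers":{"type":"number"}}}},"grip_force":{"type":"number"}},"required":["rows"]}

```bash
mkdir -p pics; cat > h.py <<'E'
import numpy as np,cv2,json
from workcell import bot,vision
def cam(n):
    c=vision.read_camera(n); c['K']=np.array([[c['fx'],0,c['cx']],[0,c['fy'],c['cy']],[0,0,1]]);c['R']=np.array(c['R']);c['t']=np.array(c['t']);c['d']=np.array(c['distortion']);return c
def rays(c,uv):
    p=cv2.undistortPoints(np.array(uv,float).reshape(-1,1,2),c['K'],c['d'])[:,0]
    return np.c_[p,np.ones(len(p))]
def onplane(c,uv,z):
    r=rays(c,uv)@c['R']; o=-c['R'].T@c['t']
    return o+r*((z-o[2])/r[:,2])[:,None]
def cloud(c):
    h,w=c['depth'].shape
    uv=np.stack(np.meshgrid(np.arange(w),np.arange(h)),-1).reshape(-1,2)
    X=rays(c,uv)*c['depth'].reshape(-1,1)
    return ((X-c['t'])@c['R']).reshape(h,w,3)
def proj(c,P):
    return cv2.projectPoints(np.array(P,float).reshape(-1,1,3),cv2.Rodrigues(c['R'])[0],c['t'],c['K'],c['d'])[0][:,0]
E
python3 - <<'E'
from h import *
s=bot.read_state();print({k:np.round(v,3) for k,v in s.items()},bot.grip_point_offset)
for n in('scene','side'):
    c=cam(n);cv2.imwrite(f'pics/{n}1.png',c['pixels'][:,:,::-1]);print(n,-c['R'].T@c['t'])
E
```

```text
{'time': np.float64(0.0), 'q': array([ 1.147,  0.265,  1.605,  0.   ,  1.274, -0.037]), 'joint_vel': array([-0.001,  0.001, -0.001, -0.001,  0.   ,  0.001]), 'joint_torque': array([-0.0000e+00, -5.1511e+01, -3.6732e+01, -0.0000e+00,  1.3000e-02,
        0.0000e+00]), 'tool_pos': array([0.254, 0.624, 0.23 ]), 'tcp_rot': array([-0.604, -3.082,  0.004]), 'wrist_force': array([-1.467,  0.013,  0.403]), 'torque': array([-0.043,  0.038, -0.043]), 'width': np.float64(1.002)} 0.0187
scene [ 0.12052836 -0.63361179  0.40862574]
side [ 0.20342274 -0.50665429  0.60347719]
```

View pics/scene1.png

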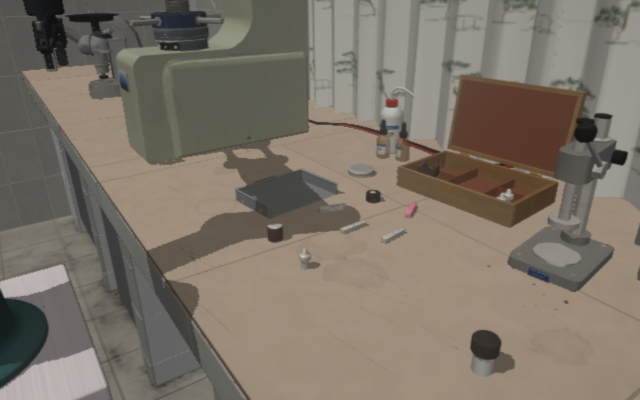

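View pics/side1.png

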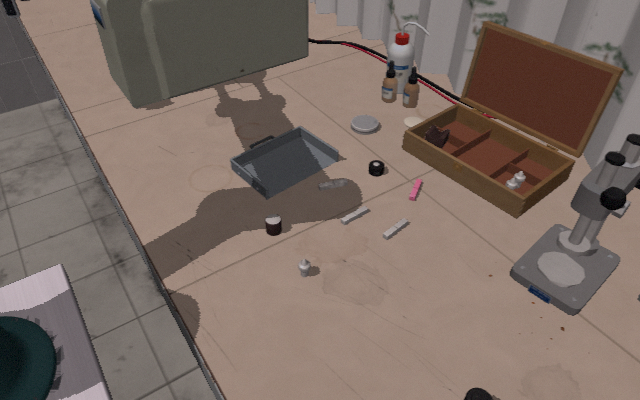

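The side view shows grey bars at (331,184), (355,215) and (396,228), with a pink look-alike at (415,190). The disc is at (376,168), the round sample at (273,226) and the indenter at (305,267). The tray mouth runs from about (265,193) to (338,157). I'll check this in a close crop.

```bash
python3 - <<'E'
from h import *
c=cam('side');im=c['pixels'][:,:,::-1]
cr=im[120:285,222:432];cv2.imwrite('pics/crop1.png',cv2.resize(cr,None,fx=3.6,fy=3.6,interpolation=cv2.INTER_CUBIC))
names=dict(a=(331,184),b=(355,215),c=(396,228),pink=(415,190),disc=(376,168),rnd=(273,226),ind=(305,267),post1=(265,193),post2=(338,157),bk1=(232,162),bk2=(298,130))
for k,v in names.items(): print(k,onplane(c,[v],.01)[0].round(3),cloud(c)[v[1],v[0]].round(3))
E
```

```text
a [0.618 0.065 0.01 ] [0.617 0.065 0.011]
b [ 0.604 -0.026  0.01 ] [ 0.604 -0.027  0.011]
c [ 0.643 -0.09   0.01 ] [ 0.642 -0.091  0.011]
pink [ 0.736 -0.035  0.01 ] [ 0.736 -0.035  0.011]
disc [0.718 0.056 0.01 ] [0.709 0.047 0.02 ]
rnd [0.472 0.029 0.01 ] [0.466 0.016 0.024]
ind [ 0.468 -0.077  0.01 ] [ 0.461 -0.09   0.027]
post1 [0.503 0.112 0.01 ] [0.501 0.108 0.013]
post2 [0.678 0.126 0.01 ] [0.677 0.125 0.011]
bk1 [0.494 0.23  0.01 ] [0.487 0.212 0.024]
bk2 [0.662 0.252 0.01 ] [0.654 0.239 0.02 ]
```

View pics/crop1.png

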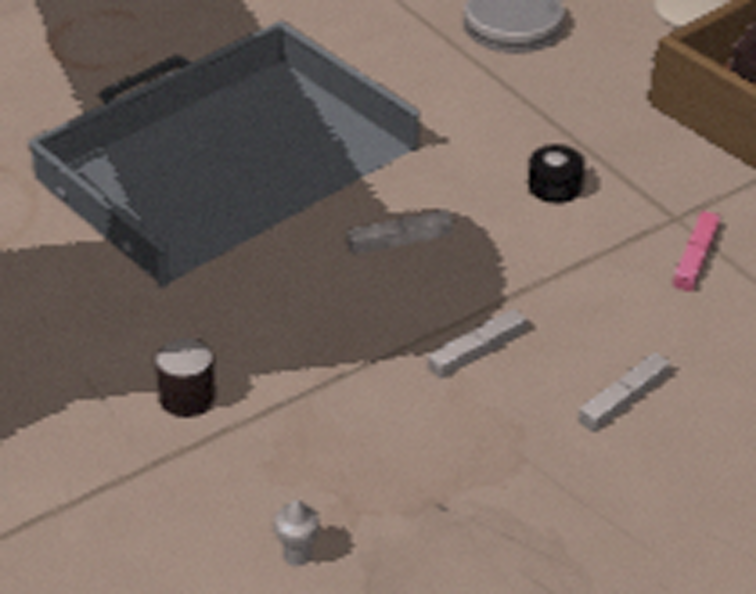

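The crop confirms the three grey bars at crop (400,230), (480,342) and (627,390). The pink bar at (697,250) is not part of the job. The tray is open toward the bars. Next I'll fit the bar poses and tray from depth.

```bash
cat >> h.py <<'E'
def bars(c,lo=.006,hi=.015,box=(.40,.80,-.20,.24)):
    P=cloud(c);m=((P[...,2]>lo)&(P[...,2]<hi)&(P[...,0]>box[0])&(P[...,0]<box[1])&(P[...,1]>box[2])&(P[...,1]<box[3])).astype(np.uint8)
    n,L,st,_=cv2.connectedComponentsWithStats(m)
    for i in range(1,n):
        if st[i,4]<25: continue
        q=P[L==i][:,:2].astype(np.float32);r=cv2.minAreaRect(q)
        b=cv2.boxPoints(r); e=b[1]-b[0] if np.linalg.norm(b[1]-b[0])>np.linalg.norm(b[2]-b[1]) else b[2]-b[1]
        print('n',st[i,4],'ctr',np.round(r[0],4),'size',np.round(sorted(r[1]),3),'ang',round(np.degrees(np.arctan2(e[1],e[0]))%180,1),'px',st[i,:4],'rgb',c['pixels'][L==i].mean(0).round())
E
python3 - <<'E'
from h import *
for n in('side','scene'):
    c=cam(n);print(n);bars(c)
    P=cloud(c).reshape(-1,3)
    t=P[(P[:,2]>.022)&(P[:,2]<.033)&(P[:,1]>.085)&(P[:,1]<.27)&(P[:,0]>.44)&(P[:,0]<.72)]
    r=cv2.minAreaRect(t[:,:2].astype(np.float32));print('rim',len(t),r,cv2.boxPoints(r).round(3).tolist())
c=cam('side')
uv=np.array([[165,283],[418,150]])/3.6+[222,120];print(onplane(c,uv,0).round(4))
uv=np.array([[186,358],[555,160],[297,515]])/3.6+[222,120];
for p,z in zip(uv,(.027,.019,.025)):print(onplane(c,[p],z).round(4))
E
```

```text
side
n 131 ctr [0.7813 0.1843] size [0.03 0.05] ang 99.8 px [351 119  24  15] rgb [117. 111. 111.]
n 351 ctr [0.6105 0.2114] size [0.095 0.2  ] ang 150.6 px [237 132 102  33] rgb [57. 58. 61.]
n 124 ctr [0.4942 0.1599] size [0.004 0.12 ] ang 98.2 px [231 165  38  34] rgb [58. 59. 62.]
n 55 ctr [0.7117 0.0476] size [0.014 0.029] ang 139.5 px [369 168  16   8] rgb [20. 18. 18.]
n 157 ctr [0.6231 0.0663] size [0.013 0.055] ang 163.4 px [319 178  29  11] rgb [100.  94.  92.]
n 124 ctr [ 0.7409 -0.0313] size [0.01  0.057] ang 32.8 px [409 179  13  22] rgb [174.  96. 121.]
n 180 ctr [ 0.6063 -0.0237] size [0.012 0.057] ang 2.1 px [341 206  28  18] rgb [140. 131. 130.]
n 179 ctr [ 0.643  -0.0884] size [0.012 0.056] ang 9.3 px [383 218  25  20] rgb [145. 136. 134.]
n 65 ctr [0.4677 0.0198] size [0.012 0.025] ang 150.0 px [266 226  16   9] rgb [32. 22. 21.]
n 28 ctr [ 0.4614 -0.0866] size [0.005 0.011] ang 149.6 px [301 271   8   5] rgb [96. 90. 89.]
rim 546 ((0.5796257853507996, 0.18035106360912323), (0.17943692207336426, 0.13966207206249237), 7.277499675750732) [[0.4819999933242798, 0.23800
[... 893 characters left out ...]
7. 132. 123.]
n 143 ctr [ 0.6428 -0.0848] size [0.013 0.057] ang 9.9 px [382 227  24  15] rgb [142. 136. 127.]
n 68 ctr [0.4677 0.0231] size [0.013 0.026] ang 151.4 px [268 234  16   7] rgb [58. 50. 44.]
n 35 ctr [ 0.4598 -0.082 ] size [0.008 0.012] ang 132.6 px [301 262   8   6] rgb [114. 109. 101.]
rim 450 ((0.5801646113395691, 0.1748219132423401), (0.179916113615036, 0.12351445108652115), 7.106967926025391) [[0.4830000102519989, 0.22499999403953552], [0.49900001287460327, 0.10199999809265137], [0.6769999861717224, 0.125], [0.6620000004768372, 0.24699999392032623]]
[[0.5043 0.1055 0.    ]
 [0.6766 0.1242 0.    ]]
[[0.473  0.0268 0.027 ]]
[[0.7176 0.0564 0.019 ]]
[[ 0.4653 -0.081   0.025 ]]
```

```bash
python3 - <<'E'
from h import *
P=np.concatenate([cloud(cam(n)).reshape(-1,3) for n in('side','scene')])
m=(P[:,2]>.08)&(P[:,0]>0)&(P[:,0]<1)&(P[:,1]>-.3)&(P[:,1]<.9)
P=P[m]
for y in np.arange(-.3,.9,.1):
    q=P[(P[:,1]>y)&(P[:,1]<y+.1)]
    if len(q): print(round(y,1),len(q),'x',q[:,0].min().round(2),q[:,0].max().round(2),'zmax',q[:,2].max().round(2))
E
```

```text
-0.3 2480 x 0.75 0.86 zmax 0.24
-0.1 1 x 1.0 1.0 zmax 0.22
0.0 772 x 0.98 1.0 zmax 0.21
0.1 160 x 0.93 1.0 zmax 0.2
0.2 1436 x 0.91 0.99 zmax 0.17
0.3 13 x 0.94 0.96 zmax 0.12
0.4 20 x 0.6 0.61 zmax 0.34
0.5 31522 x 0.22 0.88 zmax 0.39
0.6 3517 x 0.22 0.72 zmax 0.39
0.7 294 x 0.4 0.72 zmax 0.37
```

Request:
play_rows --rows '[{"roll": 1, "fingers": 0.6}, {"roll": 1, "fingers": 0.6}, {"roll": 1, "fingers": 0.6}, {"roll": 1, "fingers": 0.6}, {"roll": 1, "fingers": 0.6}, {"roll": 1, "fingers": 0.6}, {"roll": 1, "fingers": 0.6}, {"roll": 1, "fingers": 0.6}, {"roll": 1, "fingers": 0.6}, {"roll": 1, "fingers": 0.6}, {"roll": 1, "fingers": 0.6}, {"roll": 1, "fingers": 0.6}, {"roll": 1, "fingers": 0.6}, {"roll": 1, "fingers": 0.6}, {"roll": 1, "fingers": 0.6}, {"roll": 0.1, "fingers": 0.6}, {"fingers": 0.6}]'

```text
validation failed for argument at $.ro...
```

```bash
python3 - <<'E'
from h import *
c=cam('scene');print(proj(c,[bot.read_state()['tool_pos'],[.255,.625,.33],[0.4,.5,0],[0.25,.5,0]]).round())
P=cloud(c)
for px in [(45,40),(130,140),(145,155),(150,120),(225,145),(300,130),(135,90),(100,80)]: print(px,P[px[1],px[0]].round(2))
c=cam('wrist');cv2.imwrite('pics/w0.png',c['pixels'][:,:,::-1]);print(np.median(c['depth']),bot.read_state()['time'])
E
```

```text
[[ 60.  74.]
 [ 49.  28.]
 [155. 171.]
 [ 89. 185.]]
(45, 40) [0.23 0.56 0.31]
(130, 140) [0.4  0.69 0.03]
(145, 155) [0.4  0.55 0.03]
(150, 120) [0.42 0.54 0.12]
(225, 145) [0.6  0.54 0.02]
(300, 130) [0.84 0.54 0.02]
(135, 90) [0.4  0.55 0.19]
(100, 80) [0.49 1.53 0.06]
0.43025672 0.5
```

Request:
play_rows --rows '[{"dx": 0, "dy": 0, "dz": -0.2, "roll": 0, "fingers": 0.6}]'

```text
time: 0.58
tool_pos: [0.2542, 0.6241, 0.2375]
tcp_rot: [-0.604, -3.082, 0.005]
wrist_force: [-0.1, -0.4, -0.9]
width: 0.882
```

Request:
play_rows --rows '[{"dx": 0, "dy": 0, "dz": 0, "roll": 1, "fingers": 0.6}, {"dx": 0, "dy": 0, "dz": 0, "roll": 1, "fingers": 0.6}, {"dx": 0, "dy": 0, "dz": 0, "roll": 1, "fingers": 0.6}, {"dx": 0, "dy": 0, "dz": 0, "roll": 1, "fingers": 0.6}, {"dx": 0, "dy": 0, "dz": 0, "roll": 1, "fingers": 0.6}, {"dx": 0, "dy": 0, "dz": 0, "roll": 1, "fingers": 0.6}, {"dx": 0, "dy": 0, "dz": 0, "roll": 1, "fingers": 0.6}, {"dx": 0, "dy": 0, "dz": 0, "roll": 1, "fingers": 0.6}, {"dx": 0, "dy": 0, "dz": 0, "roll": 1, "fingers": 0.6}, {"dx": 0, "dy": 0, "dz": 0, "roll": 1, "fingers": 0.6}, {"dx": 0, "dy": 0, "dz": 0, "roll": 1, "fingers": 0.6}, {"dx": 0, "dy": 0, "dz": 0, "roll": 1, "fingers": 0.6}, {"dx": 0, "dy": 0, "dz": 0, "roll": 1, "fingers": 0.6}, {"dx": 0, "dy": 0, "dz": 0, "roll": 1, "fingers": 0.6}, {"dx": 0, "dy": 0, "dz": 0, "roll": 1, "fingers": 0.6}, {"dx": 0, "dy": 0, "dz": 0, "roll": 0.1, "fingers": 0.6}, {"dx": 0, "dy": 0, "dz": 0, "roll": 0, "fingers": 0.6}]'

```text
time: 2.0
tool_pos: [0.2547, 0.6253, 0.2399]
tcp_rot: [-2.071, -2.362, -0.001]
wrist_force: [0.9, -0.1, 0.1]
width: 0.402
```

Request:
play_rows --rows '[{"dx": -0.806, "dy": 0.365, "dz": 0, "roll": 0, "fingers": 0.6}, {"dx": -0.806, "dy": 0.365, "dz": 0, "roll": 0, "fingers": 0.6}, {"dx": -0.806, "dy": 0.365, "dz": 0, "roll": 0, "fingers": 0.6}, {"dx": -0.806, "dy": 0.365, "dz": 0, "roll": 0, "fingers": 0.6}, {"dx": -0.806, "dy": 0.365, "dz": 0, "roll": 0, "fingers": 0.6}, {"dx": -0.806, "dy": 0.365, "dz": 0, "roll": 0, "fingers": 0.6}, {"dx": -0.806, "dy": 0.365, "dz": 0, "roll": 0, "fingers": 0.6}, {"dx": -0.806, "dy": 0.365, "dz": 0, "roll": 0, "fingers": 0.6}, {"dx": -0.806, "dy": 0.365, "dz": 0, "roll": 0, "fingers": 0.6}, {"dx": -0.806, "dy": 0.365, "dz": 0, "roll": 0, "fingers": 0.6}, {"dx": -0.806, "dy": 0.365, "dz": 0, "roll": 0, "fingers": 0.6}, {"dx": -0.806, "dy": 0.365, "dz": 0, "roll": 0, "fingers": 0.6}, {"dx": -0.806, "dy": 0.365, "dz": 0, "roll": 0, "fingers": 0.6}, {"dx": -0.806, "dy": 0.365, "dz": 0, "roll": 0, "fingers": 0.6}, {"dx": -0.806, "dy": 0.365, "dz": 0, "roll": 0, "fingers": 0.6}, {"dx": -0.806, "dy": 0.365, "dz": 0, "roll": 0, "fingers": 0.6}, {"dx": -0.806, "dy": 0.365, "dz": 0, "roll": 0, "fingers": 0.6}, {"dx": -0.806, "dy": 0.365, "dz": 0, "roll": 0, "fingers": 0.6}, {"dx": -0.806, "dy": 0.365, "dz": 0, "roll": 0, "fingers": 0.6}, {"dx": -0.806, "dy": 0.365, "dz": 0, "roll": 0, "fingers": 0.6}]'

```text
time: 3.67
tool_pos: [0.6285, 0.0219, 0.2398]
tcp_rot: [2.07, 2.362, 0.001]
wrist_force: [0.3, 0.0, -0.8]
width: 0.4
```

```bash
cat >> h.py <<'E'
O=np.array([.588,.113]);a=np.radians(7.5);l=np.array([np.cos(a),np.sin(a)]);dd=np.array([-np.sin(a),np.cos(a)])
def su(p): p=np.array(p)[:2]-O; return np.round([p@l,p@dd],4)
E
python3 - <<'E'
from h import *
s=bot.read_state();print(s['time'],s['tool_pos'].round(4) if hasattr(s['tool_pos'],'round') else s['tool_pos'],su(s['tool_pos']))
c=cam('wrist');cv2.imwrite('pics/w1.png',c['pixels'][:,:,::-1]);bars(c)
E
```

```text
3.6667 [0.6285 0.0219 0.2398] [ 0.0282 -0.0956]
n 221 ctr [0.4978 0.1493] size [0.002 0.091] ang 97.5 px [217   0  12  90] rgb [43. 45. 45.]
n 39 ctr [0.6623 0.202 ] size [0.   0.03] ang 97.4 px [373   0   3  31] rgb [73. 77. 76.]
n 1677 ctr [0.7817 0.1944] size [0.037 0.061] ang 90.0 px [460   9  44  62] rgb [150. 152. 146.]
n 50 ctr [0.6672 0.1648] size [0.    0.045] ang 97.2 px [371  32   4  43] rgb [73. 78. 77.]
n 369 ctr [0.6212 0.0691] size [0.01  0.055] ang 163.4 px [300 121  44  25] rgb [127. 127. 121.]
n 60 ctr [0.4793 0.0329] size [0.01  0.026] ang 109.6 px [196 138  14  21] rgb [33. 28. 27.]
n 42 ctr [0.7084 0.0615] size [0.011 0.029] ang 70.9 px [384 140  16  22] rgb [41. 39. 37.]
n 327 ctr [ 0.6041 -0.0206] size [0.011 0.054] ang 3.9 px [279 195  42  11] rgb [118. 118. 112.]
n 334 ctr [ 0.7399 -0.0283] size [0.012 0.056] ang 32.0 px [379 206  42  24] rgb [134.  84.  96.]
n 300 ctr [ 0.6418 -0.0858] size [0.011 0.055] ang 10.0 px [302 244  40   9] rgb [117. 116. 110.]
```

View pics/w1.png

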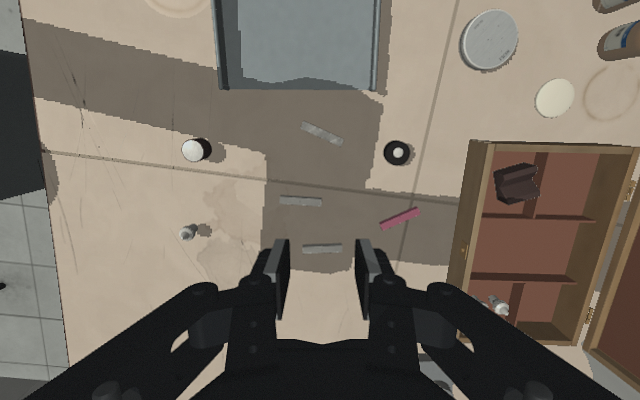

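The wrist view shows bar a at (322,133), b at (300,201) and c at (322,248), with pink at (400,218). All agree with the first measurement, so I'll descend between a and b.

Request:
play_rows --rows '[{"dx": 0, "dy": 0, "dz": 0.57, "roll": 0, "fingers": 0.6}, {"dx": 0, "dy": 0, "dz": 0.57, "roll": 0, "fingers": 0.6}, {"dx": 0, "dy": 0, "dz": 0.57, "roll": 0, "fingers": 0.6}, {"dx": 0, "dy": 0, "dz": 0.57, "roll": 0, "fingers": 0.6}, {"dx": 0, "dy": 0, "dz": 0.57, "roll": 0, "fingers": 0.6}, {"dx": 0, "dy": 0, "dz": 0.57, "roll": 0, "fingers": 0.6}, {"dx": 0, "dy": 0, "dz": 0.57, "roll": 0, "fingers": 0.6}, {"dx": 0, "dy": 0, "dz": 0.57, "roll": 0, "fingers": 0.6}, {"dx": 0, "dy": 0, "dz": 0.57, "roll": 0, "fingers": 0.6}, {"dx": 0, "dy": 0, "dz": 0.57, "roll": 0, "fingers": 0.6}, {"dx": 0, "dy": 0, "dz": 0.15, "roll": 0, "fingers": 0.6}, {"dx": 0, "dy": 0, "dz": 0, "roll": 0, "fingers": 0.6}]'

```text
time: 4.72
tool_pos: [0.6254, 0.0237, 0.003]
tcp_rot: [-2.069, -2.359, 0.005]
wrist_force: [0.6, -0.1, 0.4]
width: 0.404
```

```bash
python3 - <<'E'
from h import *
s=bot.read_state();print(s['time'],su(s['tool_pos']))
c=cam('side');im=c['pixels'][:,:,::-1];u,v=proj(c,s['tool_pos'])[0].astype(int);print(u,v)
cv2.imwrite('pics/s2.png',cv2.resize(im[v-60:v+40,u-70:u+70],None,fx=5,fy=5,interpolation=cv2.INTER_CUBIC))
E
```

```text
4.7167 [ 0.0254 -0.0934]
347 197
```

View pics/s2.png

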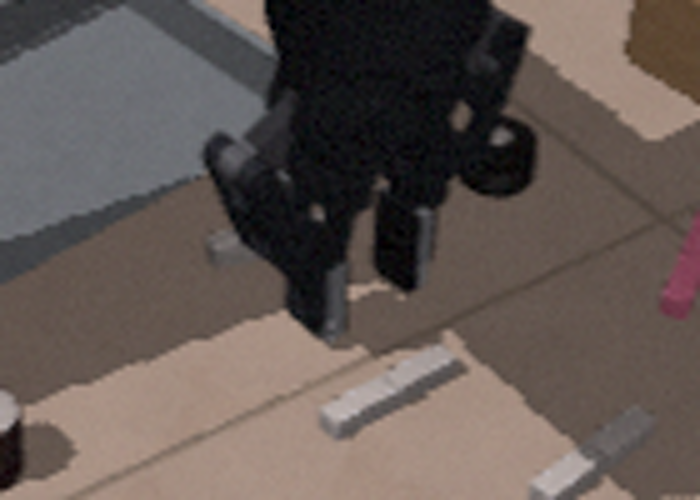

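```bash
python3 - <<'E'
from h import *
c=cam('side');s=bot.read_state();p=np.array(s['tool_pos'][:2])
for z in(0,.003,.006,.009,.012):
  print(z,[((proj(c,[[*(p+l*a_-dd*.011),z]])[0]-[277,137])*5).round() for a_ in(-.017,.017)])
P=cloud(c); 
for uv in[(343,203),(342,200),(360,192),(361,188)]: print(uv,P[uv[1],uv[0]].round(4),su(P[uv[1],uv[0]]))
E
```

```text
0 [array([346., 342.]), array([412., 301.])]
0.003 [array([346., 336.]), array([413., 295.])]
0.006 [array([346., 330.]), array([413., 289.])]
0.009 [array([347., 324.]), array([414., 283.])]
0.012 [array([347., 318.]), array([414., 277.])]
(343, 203) [0.6063 0.0115 0.0086] [ 0.0049 -0.103 ]
(342, 200) [0.6041 0.0119 0.0167] [ 0.0027 -0.1024]
(360, 192) [0.6452 0.0128 0.015 ] [ 0.0436 -0.1068]
(361, 188) [0.647  0.013  0.0236] [ 0.0454 -0.1069]
```

Request:
play_rows --rows '[{"dx": 0.2, "dy": 0.05, "dz": 0, "roll": 0, "fingers": 0.6}, {"dx": 0.2, "dy": 0, "dz": 0, "roll": 0, "fingers": 0.6}, {"dx": 0.2, "dy": 0, "dz": 0, "roll": 0, "fingers": 0.6}, {"dx": 0.2, "dy": 0, "dz": 0, "roll": 0, "fingers": 0.6}, {"dx": 0.2, "dy": 0, "dz": 0, "roll": 0, "fingers": 0.6}, {"dx": 0.2, "dy": 0, "dz": 0, "roll": 0, "fingers": 0.6}, {"dx": 0.2, "dy": 0, "dz": 0, "roll": 0, "fingers": 0.6}, {"dx": 0.2, "dy": 0, "dz": 0, "roll": 0, "fingers": 0.6}, {"dx": 0.2, "dy": 0, "dz": 0, "roll": 0, "fingers": 0.6}, {"dx": 0.2, "dy": 0, "dz": 0, "roll": 0, "fingers": 0.6}]'

```text
time: 5.65
tool_pos: [0.6202, 0.1039, 0.0065]
tcp_rot: [2.071, 2.36, 0.002]
wrist_force: [0.4, -3.1, 6.2]
width: 0.401
```

```bash
python3 - <<'E'
from h import *
s=bot.read_state();print(s['time'],su(s['tool_pos']),s['wrist_force'])
for n in ('side','wrist'):
  c=cam(n);print(n);bars(c,box=(.5,.68,-.2,.22))
im=c['pixels'][:,:,::-1]
cv2.imwrite('pics/w2.png',im[:300,120:520])
E
```

```text
5.65 [ 0.0307 -0.0133] [ 0.44533157 -3.11779739  6.18869368]
side
n 55 ctr [0.6322 0.107 ] size [0.019 0.031] ang 104.0 px [319 165  16   8] rgb [71. 66. 67.]
n 34 ctr [0.59   0.1129] size [0.011 0.012] ang 106.4 px [302 174   8   6] rgb [94. 88. 87.]
n 180 ctr [ 0.6059 -0.0235] size [0.012 0.056] ang 3.4 px [341 206  28  18] rgb [146. 137. 136.]
n 181 ctr [ 0.6423 -0.0885] size [0.012 0.057] ang 10.3 px [383 218  25  21] rgb [128. 120. 118.]
wrist
n 1693 ctr [0.6656 0.1735] size [0.002 0.094] ang 97.0 px [426  16  37 218] rgb [72. 77. 76.]
n 756 ctr [0.5015 0.1188] size [0.004 0.03 ] ang 100.6 px [ 71 174  29  62] rgb [49. 52. 52.]
n 2448 ctr [0.6132 0.1092] size [0.032 0.058] ang 6.8 px [253 217 117  61] rgb [129. 128. 122.]
```

View pics/w2.png

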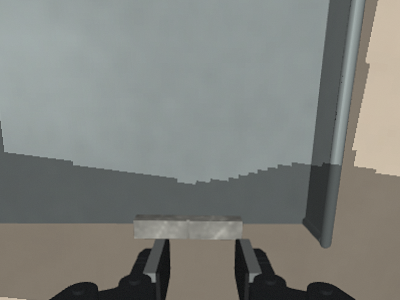

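Bar a is square against both fingertips at the mouth, at crop (188,227). TCP z crept up to 6.5 mm, so I'll pause and check it.

Request:
play_rows --rows '[{"dx": 0, "dy": 0, "dz": 0, "roll": 0, "fingers": 0.6}, {"dx": 0, "dy": 0, "dz": 0.05, "roll": 0, "fingers": 0.6}]'

```text
time: 5.92
tool_pos: [0.6189, 0.1037, 0.0032]
tcp_rot: [-2.072, -2.361, 0.0]
wrist_force: [0.7, -0.2, 0.4]
width: 0.398
```

Request:
play_rows --rows '[{"dx": 0.145, "dy": 0, "dz": 0, "roll": 0, "fingers": 0.6}, {"dx": 0.145, "dy": 0, "dz": 0, "roll": 0, "fingers": 0.6}, {"dx": 0.145, "dy": 0, "dz": 0, "roll": 0, "fingers": 0.6}, {"dx": 0.145, "dy": 0, "dz": 0, "roll": 0, "fingers": 0.6}, {"dx": 0.145, "dy": 0, "dz": 0, "roll": 0, "fingers": 0.6}, {"dx": 0.145, "dy": 0, "dz": 0, "roll": 0, "fingers": 0.6}, {"dx": 0.145, "dy": 0, "dz": 0, "roll": 0, "fingers": 0.6}, {"dx": 0.145, "dy": 0, "dz": 0, "roll": 0, "fingers": 0.6}, {"dx": 0.145, "dy": 0, "dz": 0, "roll": 0, "fingers": 0.6}, {"dx": 0.145, "dy": 0, "dz": 0, "roll": 0, "fingers": 0.6}, {"dx": 0.145, "dy": 0, "dz": 0, "roll": 0, "fingers": 0.6}, {"dx": 0.145, "dy": 0, "dz": 0, "roll": 0, "fingers": 0.6}, {"dx": 0.145, "dy": 0, "dz": 0, "roll": 0, "fingers": 0.6}, {"dx": 0.145, "dy": 0, "dz": 0, "roll": 0, "fingers": 0.6}, {"dx": 0.145, "dy": 0, "dz": 0, "roll": 0, "fingers": 0.6}, {"dx": 0, "dy": 0, "dz": 0, "roll": 0, "fingers": 0.6}]'

```text
time: 7.25
tool_pos: [0.6079, 0.1906, 0.0034]
tcp_rot: [-2.072, -2.362, -0.001]
wrist_force: [-0.8, -0.4, 0.0]
width: 0.401
```

```bash
python3 - <<'E'
from h import *
s=bot.read_state();print(s['time'],su(s['tool_pos']),s['wrist_force'])
c=cam('wrist');bars(c,box=(.5,.68,-.2,.26))
P=cloud(c);m=(P[...,2]>.006)&(P[...,2]<.013);q=np.array([(P[m][:,:2]-O)@l,(P[m][:,:2]-O)@dd]).T
q=q[(abs(q[:,0])<.08)&(q[:,1]>.075)&(q[:,1]<.11)];print(len(q),q.min(0),q.max(0))
E
```

```text
7.25 [0.0299 0.0743] [-0.81282721 -0.35382787  0.03251889]
n 424 ctr [0.571  0.2349] size [0.004 0.055] ang 7.4 px [196 162 121   9] rgb [57. 61. 61.]
n 288 ctr [0.5195 0.2266] size [0.001 0.039] ang 7.3 px [ 95 166  88   5] rgb [58. 61. 61.]
n 429 ctr [0.632  0.2411] size [0.001 0.055] ang 6.8 px [330 167 121   6] rgb [60. 63. 63.]
n 771 ctr [0.6615 0.2083] size [0.002 0.059] ang 97.1 px [425 185  21 106] rgb [64. 68. 68.]
n 2703 ctr [0.6023 0.1951] size [0.035 0.057] ang 8.7 px [255 216 116  68] rgb [166. 167. 159.]
n 39 ctr [0.5791 0.1933] size [0.001 0.005] ang 13.6 px [260 248  11   6] rgb [31. 33. 34.]
n 40 ctr [0.6343 0.2007] size [0.001 0.005] ang 5.7 px [373 248  12   6] rgb [30. 31. 32.]
n 121 ctr [0.6704 0.138 ] size [0.001 0.014] ang 98.1 px [418 343   7  30] rgb [41. 44. 44.]
2579 [-0.00364319  0.07512916] [0.05911228 0.09664318]
```

Request:
play_rows --rows '[{"dx": -0.25, "dy": 0, "dz": 0, "roll": 0, "fingers": 0.6}, {"dx": 0, "dy": 0, "dz": -0.5, "roll": 0, "fingers": 0.6}, {"dx": 0, "dy": 0, "dz": -0.5, "roll": 0, "fingers": 0.6}, {"dx": 0, "dy": 0, "dz": -0.5, "roll": 0, "fingers": 0.6}, {"dx": -0.485, "dy": -0.066, "dz": 0, "roll": 0, "fingers": 0.6}, {"dx": -0.485, "dy": -0.066, "dz": 0, "roll": 0, "fingers": 0.6}, {"dx": -0.485, "dy": -0.066, "dz": 0, "roll": 0, "fingers": 0.6}, {"dx": -0.485, "dy": -0.066, "dz": 0, "roll": 0, "fingers": 0.6}, {"dx": -0.485, "dy": -0.066, "dz": 0, "roll": 0, "fingers": 0.6}, {"dx": -0.485, "dy": -0.066, "dz": 0, "roll": 0, "fingers": 0.6}, {"dx": -0.485, "dy": -0.066, "dz": 0, "roll": 0, "fingers": 0.6}, {"dx": -0.485, "dy": -0.066, "dz": 0, "roll": 0, "fingers": 0.6}, {"dx": -0.485, "dy": -0.066, "dz": 0, "roll": 0, "fingers": 0.6}, {"dx": -0.485, "dy": -0.066, "dz": 0, "roll": 0, "fingers": 0.6}, {"dx": -0.485, "dy": -0.066, "dz": 0, "roll": 0, "fingers": 0.6}, {"dx": -0.485, "dy": -0.066, "dz": 0, "roll": 0, "fingers": 0.6}, {"dx": 0, "dy": 0, "dz": 0, "roll": 0, "fingers": 0.6}, {"dx": 0, "dy": 0, "dz": 0, "roll": 0, "fingers": 0.6}]'

```text
time: 8.8
tool_pos: [0.6078, -0.0572, 0.0633]
tcp_rot: [-2.076, -2.358, -0.0]
wrist_force: [-0.0, -0.5, -0.3]
width: 0.402
```

```bash
python3 - <<'E'
from h import *
s=bot.read_state();print(s['time'],s['tool_pos'],su(s['tool_pos']),s['wrist_force'])
for n in('wrist','side'): c=cam(n);bars(c,box=(.5,.68,-.2,.22))
E
```

```text
8.8 [ 0.60778058 -0.05716069  0.06331369] [-0.0026 -0.1713] [-0.03108291 -0.53303875 -0.3405089 ]
n 1267 ctr [ 0.6046 -0.021 ] size [0.01  0.055] ang 3.6 px [284 158  83  20] rgb [157. 156. 149.]
n 182 ctr [ 0.6646 -0.0823] size [0.01  0.011] ang 12.2 px [387 252  16  15] rgb [113. 112. 107.]
n 408 ctr [ 0.6249 -0.0893] size [0.012 0.019] ang 8.6 px [327 254  27  16] rgb [117. 116. 110.]
n 119 ctr [0.6675 0.1711] size [0.006 0.097] ang 96.8 px [306 136  33  25] rgb [74. 75. 78.]
n 125 ctr [0.6009 0.2028] size [0.014 0.056] ang 12.0 px [274 144  24  15] rgb [148. 140. 139.]
n 159 ctr [ 0.6057 -0.0231] size [0.012 0.055] ang 3.5 px [341 208  28  16] rgb [136. 128. 126.]
n 180 ctr [ 0.6432 -0.0886] size [0.012 0.056] ang 9.0 px [383 218  25  21] rgb [101.  95.  93.]
```

Request:
play_rows --rows '[{"dx": 0, "dy": 0, "dz": 0.38, "roll": 0, "fingers": 0.6}, {"dx": 0, "dy": 0, "dz": 0.38, "roll": 0, "fingers": 0.6}, {"dx": 0, "dy": 0, "dz": 0.38, "roll": 0, "fingers": 0.6}, {"dx": 0, "dy": 0, "dz": 0.38, "roll": 0, "fingers": 0.6}, {"dx": 0, "dy": 0, "dz": 0, "roll": 0, "fingers": 0.6}, {"dx": 0.15, "dy": 0, "dz": 0, "roll": 0, "fingers": 0.6}, {"dx": 0.15, "dy": 0, "dz": 0, "roll": 0, "fingers": 0.6}, {"dx": 0.15, "dy": 0, "dz": 0, "roll": 0, "fingers": 0.6}, {"dx": 0.15, "dy": 0, "dz": 0, "roll": 0, "fingers": 0.6}, {"dx": 0.15, "dy": 0, "dz": 0, "roll": 0, "fingers": 0.6}, {"dx": 0.15, "dy": 0, "dz": 0, "roll": 0, "fingers": 0.6}, {"dx": 0.15, "dy": 0, "dz": 0, "roll": 0, "fingers": 0.6}, {"dx": 0.15, "dy": 0, "dz": 0, "roll": 0, "fingers": 0.6}, {"dx": 0.15, "dy": 0, "dz": 0, "roll": 0, "fingers": 0.6}, {"dx": 0.15, "dy": 0, "dz": 0, "roll": 0, "fingers": 0.6}, {"dx": 0.15, "dy": 0, "dz": 0, "roll": 0, "fingers": 0.6}, {"dx": 0.15, "dy": 0, "dz": 0, "roll": 0, "fingers": 0.6}, {"dx": 0.15, "dy": 0, "dz": 0, "roll": 0, "fingers": 0.6}, {"dx": 0.15, "dy": 0, "dz": 0, "roll": 0, "fingers": 0.6}]'

```text
time: 10.48
tool_pos: [0.597, 0.0284, 0.0024]
tcp_rot: [-2.073, -2.361, 0.0]
wrist_force: [0.4, -0.7, 0.2]
width: 0.396
```

```bash
python3 - <<'E'
from h import *
s=bot.read_state();print(s['time'],s['tool_pos'],su(s['tool_pos']),s['wrist_force'])
for n in('wrist','side'): c=cam(n);bars(c,box=(.5,.68,-.2,.22))
E
```

```text
10.4833 [0.59703804 0.02841549 0.00244384] [-0.0021 -0.085 ] [ 0.36060383 -0.6525835   0.23212546]
n 970 ctr [0.5024 0.1179] size [0.004 0.028] ang 93.6 px [104   0  30  75] rgb [47. 50. 50.]
n 1127 ctr [0.6697 0.1395] size [0.004 0.028] ang 99.3 px [521   0  34  76] rgb [67. 71. 70.]
n 2618 ctr [0.5969 0.0335] size [0.033 0.055] ang 7.5 px [268 218 112  66] rgb [128. 127. 122.]
n 44 ctr [0.568  0.0313] size [0.001 0.005] ang 11.3 px [259 248  12   6] rgb [37. 38. 38.]
n 50 ctr [0.6235 0.0385] size [0.001 0.005] ang 4.4 px [373 248  13   7] rgb [34. 35. 35.]
n 27 ctr [0.6625 0.2085] size [0.004 0.023] ang 91.5 px [306 136   7   9] rgb [72. 74. 78.]
n 123 ctr [0.6008 0.2038] size [0.013 0.059] ang 7.6 px [274 144  24  14] rgb [149. 141. 140.]
n 75 ctr [0.6118 0.0364] size [0.02  0.036] ang 86.2 px [331 187  17  13] rgb [57. 54. 54.]
n 41 ctr [0.5734 0.0284] size [0.012 0.033] ang 102.9 px [316 198  16  12] rgb [75. 72. 72.]
n 183 ctr [ 0.6433 -0.0888] size [0.011 0.057] ang 9.9 px [383 218  25  21] rgb [111. 104. 102.]
```

Request:
play_rows --rows '[{"dx": 0.17, "dy": 0, "dz": 0, "roll": 0, "fingers": 0.6}, {"dx": 0.17, "dy": 0, "dz": 0, "roll": 0, "fingers": 0.6}, {"dx": 0.17, "dy": 0, "dz": 0, "roll": 0, "fingers": 0.6}, {"dx": 0.17, "dy": 0, "dz": 0, "roll": 0, "fingers": 0.6}, {"dx": 0.17, "dy": 0, "dz": 0, "roll": 0, "fingers": 0.6}, {"dx": 0.17, "dy": 0, "dz": 0, "roll": 0, "fingers": 0.6}, {"dx": 0.17, "dy": 0, "dz": 0, "roll": 0, "fingers": 0.6}, {"dx": 0.17, "dy": 0, "dz": 0, "roll": 0, "fingers": 0.6}, {"dx": 0.17, "dy": 0, "dz": 0, "roll": 0, "fingers": 0.6}, {"dx": 0.17, "dy": 0, "dz": 0, "roll": 0, "fingers": 0.6}, {"dx": 0.17, "dy": 0, "dz": 0, "roll": 0, "fingers": 0.6}, {"dx": 0.17, "dy": 0, "dz": 0, "roll": 0, "fingers": 0.6}, {"dx": 0.17, "dy": 0, "dz": 0, "roll": 0, "fingers": 0.6}, {"dx": 0.17, "dy": 0, "dz": 0, "roll": 0, "fingers": 0.6}, {"dx": 0.17, "dy": 0, "dz": 0, "roll": 0, "fingers": 0.6}, {"dx": 0.17, "dy": 0, "dz": 0, "roll": 0, "fingers": 0.6}, {"dx": 0.17, "dy": 0, "dz": 0, "roll": 0, "fingers": 0.6}, {"dx": 0.17, "dy": 0, "dz": 0, "roll": 0, "fingers": 0.6}, {"dx": 0.17, "dy": 0, "dz": 0, "roll": 0, "fingers": 0.6}, {"dx": 0, "dy": 0, "dz": 0, "roll": 0, "fingers": 0.6}]'

```text
time: 12.25
tool_pos: [0.5803, 0.1573, 0.0025]
tcp_rot: [-2.071, -2.362, -0.001]
wrist_force: [0.8, -0.7, 1.1]
width: 0.399
```

Request:
play_rows --rows '[{"dx": -0.25, "dy": 0, "dz": 0, "roll": 0, "fingers": 0.6}, {"dx": 0, "dy": 0, "dz": -0.5, "roll": 0, "fingers": 0.6}, {"dx": 0, "dy": 0, "dz": -0.5, "roll": 0, "fingers": 0.6}, {"dx": 0, "dy": 0, "dz": -0.5, "roll": 0, "fingers": 0.6}, {"dx": -0.495, "dy": 0.053, "dz": 0, "roll": 0, "fingers": 0.6}, {"dx": -0.495, "dy": 0.053, "dz": 0, "roll": 0, "fingers": 0.6}, {"dx": -0.495, "dy": 0.053, "dz": 0, "roll": 0, "fingers": 0.6}, {"dx": -0.495, "dy": 0.053, "dz": 0, "roll": 0, "fingers": 0.6}, {"dx": -0.495, "dy": 0.053, "dz": 0, "roll": 0, "fingers": 0.6}, {"dx": -0.495, "dy": 0.053, "dz": 0, "roll": 0, "fingers": 0.6}, {"dx": -0.495, "dy": 0.053, "dz": 0, "roll": 0, "fingers": 0.6}, {"dx": -0.495, "dy": 0.053, "dz": 0, "roll": 0, "fingers": 0.6}, {"dx": -0.495, "dy": 0.053, "dz": 0, "roll": 0, "fingers": 0.6}, {"dx": -0.495, "dy": 0.053, "dz": 0, "roll": 0, "fingers": 0.6}, {"dx": -0.495, "dy": 0.053, "dz": 0, "roll": 0, "fingers": 0.6}, {"dx": -0.495, "dy": 0.053, "dz": 0, "roll": 0, "fingers": 0.6}, {"dx": -0.495, "dy": 0.053, "dz": 0, "roll": 0, "fingers": 0.6}, {"dx": -0.495, "dy": 0.053, "dz": 0, "roll": 0, "fingers": 0.6}, {"dx": 0, "dy": 0, "dz": 0, "roll": 0, "fingers": 0.6}, {"dx": 0, "dy": 0, "dz": 0, "roll": 0, "fingers": 0.6}]'

```text
time: 13.92
tool_pos: [0.6468, -0.1269, 0.0624]
tcp_rot: [-2.076, -2.358, 0.0]
wrist_force: [0.3, 0.1, -0.3]
width: 0.402
```

```bash
python3 - <<'E'
from h import *
s=bot.read_state();print(s['time'],s['tool_pos'],su(s['tool_pos']),s['wrist_force'])
for n in('wrist','side'): c=cam(n);bars(c,box=(.5,.68,-.2,.22))
E
```

```text
13.9167 [ 0.64679387 -0.12694191  0.06242091] [ 0.027  -0.2456] [ 0.3381831   0.1241656  -0.25383265]
n 1279 ctr [ 0.642  -0.0861] size [0.01  0.054] ang 10.0 px [282 152  83  19] rgb [133. 133. 126.]
n 110 ctr [0.6684 0.1711] size [0.006 0.098] ang 96.7 px [306 136  33  25] rgb [73. 74. 78.]
n 125 ctr [0.6019 0.2035] size [0.013 0.055] ang 4.7 px [274 144  24  15] rgb [149. 141. 140.]
n 135 ctr [0.5789 0.1707] size [0.014 0.056] ang 9.8 px [273 156  24  15] rgb [143. 135. 134.]
n 164 ctr [ 0.6404 -0.0892] size [0.011 0.052] ang 9.9 px [383 219  24  20] rgb [118. 110. 109.]
```

Request:
play_rows --rows '[{"dx": 0, "dy": 0, "dz": 0.375, "roll": 0, "fingers": 0.6}, {"dx": 0, "dy": 0, "dz": 0.375, "roll": 0, "fingers": 0.6}, {"dx": 0, "dy": 0, "dz": 0.375, "roll": 0, "fingers": 0.6}, {"dx": 0, "dy": 0, "dz": 0.375, "roll": 0, "fingers": 0.6}, {"dx": 0, "dy": 0, "dz": 0, "roll": 0, "fingers": 0.6}, {"dx": 0.15, "dy": 0, "dz": 0, "roll": 0, "fingers": 0.6}, {"dx": 0.15, "dy": 0, "dz": 0, "roll": 0, "fingers": 0.6}, {"dx": 0.15, "dy": 0, "dz": 0, "roll": 0, "fingers": 0.6}, {"dx": 0.15, "dy": 0, "dz": 0, "roll": 0, "fingers": 0.6}, {"dx": 0.15, "dy": 0, "dz": 0, "roll": 0, "fingers": 0.6}, {"dx": 0.15, "dy": 0, "dz": 0, "roll": 0, "fingers": 0.6}, {"dx": 0.15, "dy": 0, "dz": 0, "roll": 0, "fingers": 0.6}, {"dx": 0.15, "dy": 0, "dz": 0, "roll": 0, "fingers": 0.6}, {"dx": 0.15, "dy": 0, "dz": 0, "roll": 0, "fingers": 0.6}, {"dx": 0.15, "dy": 0, "dz": 0, "roll": 0, "fingers": 0.6}, {"dx": 0.15, "dy": 0, "dz": 0, "roll": 0, "fingers": 0.6}, {"dx": 0.15, "dy": 0, "dz": 0, "roll": 0, "fingers": 0.6}, {"dx": 0.15, "dy": 0, "dz": 0, "roll": 0, "fingers": 0.6}, {"dx": 0.15, "dy": 0, "dz": 0, "roll": 0, "fingers": 0.6}]'

```text
time: 15.6
tool_pos: [0.636, -0.0411, 0.0024]
tcp_rot: [-2.073, -2.361, 0.0]
wrist_force: [0.4, -0.2, -0.3]
width: 0.403
```

Request:
play_rows --rows '[{"dx": 0.17, "dy": 0, "dz": 0, "roll": 0, "fingers": 0.6}, {"dx": 0.17, "dy": 0, "dz": 0, "roll": 0, "fingers": 0.6}, {"dx": 0.17, "dy": 0, "dz": 0, "roll": 0, "fingers": 0.6}, {"dx": 0.17, "dy": 0, "dz": 0, "roll": 0, "fingers": 0.6}, {"dx": 0.17, "dy": 0, "dz": 0, "roll": 0, "fingers": 0.6}, {"dx": 0.17, "dy": 0, "dz": 0, "roll": 0, "fingers": 0.6}, {"dx": 0.17, "dy": 0, "dz": 0, "roll": 0, "fingers": 0.6}, {"dx": 0.17, "dy": 0, "dz": 0, "roll": 0, "fingers": 0.6}, {"dx": 0.17, "dy": 0, "dz": 0, "roll": 0, "fingers": 0.6}, {"dx": 0.17, "dy": 0, "dz": 0, "roll": 0, "fingers": 0.6}, {"dx": 0.17, "dy": 0, "dz": 0, "roll": 0, "fingers": 0.6}, {"dx": 0.17, "dy": 0, "dz": 0, "roll": 0, "fingers": 0.6}, {"dx": 0.17, "dy": 0, "dz": 0, "roll": 0, "fingers": 0.6}, {"dx": 0.17, "dy": 0, "dz": 0, "roll": 0, "fingers": 0.6}]'

```text
time: 16.77
tool_pos: [0.6237, 0.0534, 0.0025]
tcp_rot: [-2.073, -2.361, 0.0]
wrist_force: [-0.2, -0.3, -0.4]
width: 0.397
```

```bash
python3 - <<'E'
from h import *
s=bot.read_state();print(s['time'],s['tool_pos'],su(s['tool_pos']),s['wrist_force'])
for n in('wrist','side'): c=cam(n);bars(c,box=(.5,.68,-.2,.22))
E
```

```text
16.7667 [0.62373297 0.05336083 0.00247797] [ 0.0276 -0.0638] [-0.16172128 -0.3177475  -0.37327434]
n 1172 ctr [0.6683 0.1502] size [0.003 0.049] ang 97.4 px [447   0  28 128] rgb [73. 78. 77.]
n 1154 ctr [0.502  0.1188] size [0.005 0.03 ] ang 95.4 px [39 51 37 76] rgb [51. 54. 54.]
n 2634 ctr [0.6237 0.0584] size [0.034 0.055] ang 7.2 px [269 218 112  66] rgb [128. 128. 122.]
n 49 ctr [0.5947 0.0563] size [0.001 0.005] ang 12.9 px [259 248  12   7] rgb [33. 33. 34.]
n 51 ctr [0.6501 0.0638] size [0.001 0.006] ang 6.0 px [373 248  13   6] rgb [36. 37. 37.]
n 48 ctr [0.6637 0.199 ] size [0.004 0.042] ang 97.2 px [306 136  14  12] rgb [72. 73. 76.]
n 121 ctr [0.6009 0.2036] size [0.013 0.055] ang 7.7 px [274 144  24  15] rgb [148. 140. 139.]
n 132 ctr [0.5796 0.1712] size [0.013 0.055] ang 7.9 px [273 156  24  15] rgb [143. 135. 134.]
n 71 ctr [0.6384 0.0592] size [0.02  0.035] ang 94.6 px [335 175  17  12] rgb [57. 53. 53.]
n 43 ctr [0.5997 0.0538] size [0.012 0.034] ang 103.4 px [320 185  16  12] rgb [67. 63. 63.]
```

Request:
play_rows --rows '[{"dx": 0.167, "dy": 0, "dz": 0, "roll": 0, "fingers": 0.6}, {"dx": 0.167, "dy": 0, "dz": 0, "roll": 0, "fingers": 0.6}, {"dx": 0.167, "dy": 0, "dz": 0, "roll": 0, "fingers": 0.6}, {"dx": 0.167, "dy": 0, "dz": 0, "roll": 0, "fingers": 0.6}, {"dx": 0.167, "dy": 0, "dz": 0, "roll": 0, "fingers": 0.6}, {"dx": 0.167, "dy": 0, "dz": 0, "roll": 0, "fingers": 0.6}, {"dx": 0.167, "dy": 0, "dz": 0, "roll": 0, "fingers": 0.6}, {"dx": 0.167, "dy": 0, "dz": 0, "roll": 0, "fingers": 0.6}, {"dx": 0.167, "dy": 0, "dz": 0, "roll": 0, "fingers": 0.6}, {"dx": 0.167, "dy": 0, "dz": 0, "roll": 0, "fingers": 0.6}, {"dx": 0.167, "dy": 0, "dz": 0, "roll": 0, "fingers": 0.6}, {"dx": 0.167, "dy": 0, "dz": 0, "roll": 0, "fingers": 0.6}, {"dx": 0, "dy": 0, "dz": 0, "roll": 0, "fingers": 0.6}, {"dx": -0.25, "dy": 0, "dz": 0, "roll": 0, "fingers": 0.6}, {"dx": 0, "dy": 0, "dz": -0.5, "roll": 0, "fingers": 0.6}, {"dx": 0, "dy": 0, "dz": -0.5, "roll": 0, "fingers": 0.6}, {"dx": 0, "dy": 0, "dz": -0.8, "roll": 0, "fingers": 0.6}, {"dx": -0.5, "dy": 0, "dz": -0.8, "roll": 0, "fingers": 0.6}, {"dx": -0.8, "dy": 0, "dz": -0.8, "roll": 0, "fingers": 0.6}, {"dx": -0.8, "dy": 0, "dz": -0.5, "roll": 0, "fingers": 0.6}]'

```text
time: 18.53
tool_pos: [0.6267, 0.0406, 0.1596]
tcp_rot: [2.069, 2.36, 0.004]
wrist_force: [0.7, -0.0, -0.0]
width: 0.402
```

Request:
play_rows --rows '[{"dx": -0.5, "dy": 0, "dz": 0, "roll": 0, "fingers": 0.6}, {"dx": 0, "dy": 0, "dz": 0, "roll": 0, "fingers": 0.6}, {"dx": 0, "dy": 0, "dz": 0, "roll": 0, "fingers": 0.6}]'

```text
time: 18.78
tool_pos: [0.6279, 0.0197, 0.1563]
tcp_rot: [2.076, 2.357, 0.001]
wrist_force: [-0.6, 0.9, -0.7]
width: 0.402
```

```bash
python3 - <<'E'
from h import *
s=bot.read_state();print(s['time'],s['tool_pos'],su(s['tool_pos']),s['wrist_force'])
for n in('wrist','side'): c=cam(n);print(n);bars(c,box=(.44,.75,-.2,.22))
cv2.imwrite('pics/end.png',cv2.resize(c['pixels'][120:285,222:432,::-1],None,fx=3.6,fy=3.6,interpolation=cv2.INTER_CUBIC))
E
```

```text
18.7833 [0.62792826 0.01972034 0.15626313] [ 0.0274 -0.0977] [-0.61492021  0.91507043 -0.70435339]
wrist
n 324 ctr [0.4996 0.1357] size [0.003 0.064] ang 96.4 px [186   0  15  82] rgb [44. 46. 46.]
n 866 ctr [0.5783 0.1733] size [0.01  0.054] ang 7.8 px [256   0  64  14] rgb [192. 192. 183.]
n 166 ctr [0.6673 0.1575] size [0.003 0.064] ang 98.5 px [383   0   9  82] rgb [71. 75. 75.]
n 850 ctr [0.6121 0.1497] size [0.01  0.055] ang 7.1 px [292  36  63  14] rgb [191. 190. 181.]
n 123 ctr [0.4789 0.0332] size [0.011 0.026] ang 113.6 px [161 143  20  27] rgb [31. 27. 26.]
n 82 ctr [0.708 0.061] size [0.011 0.029] ang 73.9 px [402 145  20  28] rgb [23. 22. 22.]
n 374 ctr [ 0.7351 -0.0325] size [0.011 0.042] ang 33.1 px [396 234  38  25] rgb [138.  87.  99.]
n 44 ctr [ 0.4654 -0.078 ] size [0.005 0.012] ang 141.8 px [156 252  10  10] rgb [79. 78. 74.]
side
n 116 ctr [0.669  0.1712] size [0.007 0.098] ang 96.2 px [306 136  33  24] rgb [71. 71. 75.]
n 121 ctr [0.6012 0.2036] size [0.013 0.057] ang 7.6 px [274 144  24  15] rgb [147. 138. 137.]
n 129 ctr [0.5803 0.1714] size [0.015 0.055] ang 6.5 px [273 156  24  15] rgb [142. 134. 133.]
n 135 ctr [0.614  0.1473] size [0.013 0.056] ang 7.8 px [293 156  25  15] rgb [140. 132. 131.]
n 127 ctr [0.4941 0.1606] size [0.005 0.119] ang 98.6 px [231 164  38  34] rgb [67. 68. 72.]
n 54 ctr [0.7125 0.0481] size [0.013 0.029] ang 142.1 px [369 167  16   8] rgb [19. 16. 17.]
n 92 ctr [ 0.7348 -0.0353] size [0.01  0.041] ang 32.2 px [409 183  11  17] rgb [119.  63.  79.]
n 57 ctr [0.4678 0.0206] size [0.011 0.026] ang 148.3 px [266 226  16   9] rgb [36. 26. 25.]
```

View pics/end.png

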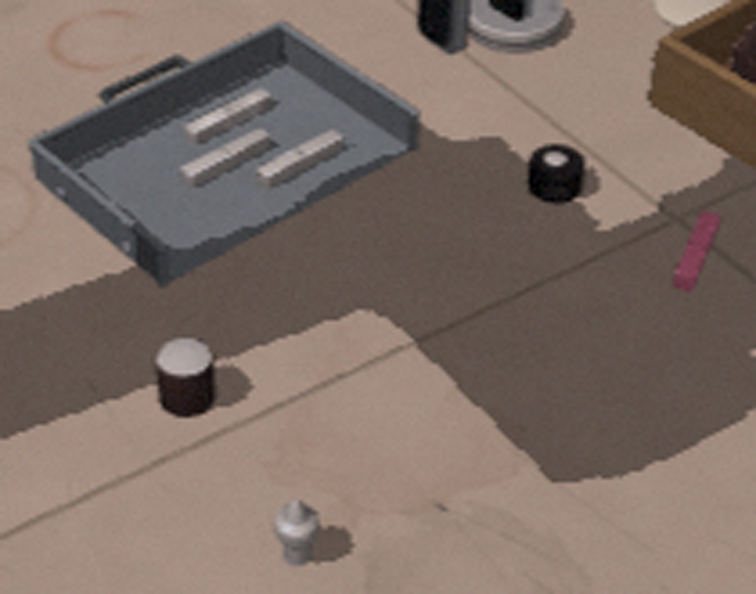

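All three bars lie inside the tray, at crop (230,113), (227,157) and (302,157). The disc, round sample, indenter and pink bar stand where they were.

```bash
python3 -c "
from workcell import bot
print(bot.finish_job())"
```

```text
the job is handed in; nothing more can be done
None
```

All three notched bars are inside the scrap tray, and the job is handed in at about 19 s of the allowed 72 s. I pushed them in one at a time with partly closed fingertips, in the order a, b, c, and never gripped or lifted any of them.

- **Bars:** The last look (wrist and side cameras) puts their centres at about 91, 59 and 33 mm in from the mouth edge. All three lie parallel to the mouth and clear of the walls.
- **Left alone:** The specimen disc, indenter, round sample and the pink look-alike are where they were at the start, to within measuring accuracy.
- **At hand-in:** The gripper was about 150 mm above the bench, touching nothing.
- **Disagreements:**
  - The side and wrist cameras differed by 2–3 mm on bar positions, too little to matter here.
  - On the first push of bar a, the tool rose about 3 mm with a 6 N upward force. It settled when I paused, so I pushed more slowly after that.
- **Other force readings:** Every other reading I took was about 1 N or less.

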